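Offer an offset stake up to the bench vice

ROBOT

A 6-joint arm with a two-finger parallel gripper is mounted at the origin on a cart in front of the work surface, level with it; the furniture and walls round the work are solid. World frame = base frame: x ahead of the robot, y to its left, z up, the work surface at z = 0. Lengths are in m, angles in rad, forces in N, time in s.
With the tool pointing down it reaches from about 0.35 to 0.875 m from the base axis. Payload 15.5 kg.
Tool frame: the origin (TCP) lies at the centre of the arm's flange, where the gripper is bolted on; the fingertips stand 173 mm ahead of it and the grasp point (between the pads) lies 155 mm ahead of it (bot.grip_point_offset is the distance from the TCP to the grasp point, in m); x points along the fingers, z is the direction in which the jaws open and shut, and the axes are right-handed (so a half turn about x gives the same grasp; the last joint's range is limited). The gripper opens to 85 mm and grips with 20 to 120 N. Pads are 22 mm wide; open, the fingers measure 114 mm over their backs; the gripper's body (76 mm by 85 mm) begins 54 mm behind the grasp point. The pads swing forward as they close: fully open they stand 13 mm farther back than shut.
Start: joints at [1.121, 0.494, 1.345, -0, 1.302, -0.096], TCP at [0.217, 0.586, 0.405] pointing down, gripper open.
Joint ranges: [-2.91, 2.91], [-0.82, 2.16], [0.22, 2.67], [-1.22, 4.37], [0.12, 2.79], [-3.08, 3.08]. Speed limits (rad/s): [1.89, 1.89, 2.57, 3.01, 3.01, 3.01].

INTERFACE

Orientations are given as a unit quaternion [w, x, y, z].
In Python, from bench import bot gives the robot as it stands. Calls block until the motion is done:
- bot.move_to(position, orientation): joint-space move of the TCP to a pose.
- bot.movel(position, rot=None, velocity=0.15, force_limit=None): straight line of the TCP; rot=None keeps the orientation; velocity is the mean speed in m/s. With force_limit (N) it stops when the force on the tool has changed by that much, and returns True; else False.
- bot.move_j(angles): joint-space move.
- bot.set_gripper(opening, squeeze=None): finger opening in m; squeeze is the grip in N (None keeps the last); returns when the fingers have stopped.
- bot.dwell(seconds).
- bot.inverse_kinematics(position, orientation): joint angles nearest the present ones, or None.
- bot.sense(): the state.
- bot.camera(name): name is "side" or "top" or "wrist"; returns the picture (480x640x3 uint8, red, green, blue); there is no depth.
- bot.calibration(name): a dict with "mtx" (3x3 intrinsics, pixels), "R" (3x3) and "t" (3): a world point X has camera coordinates R X + t; the wrist camera has in their place "tool_from_camera" (4x4, takes a point from camera to tool coordinates, whose origin is the TCP and whose axes are the tool frame's). Camera axes: x right, y down, z forward; pixel columns grow to the right and rows downward; lengths in m; the calibration is good to about 2 mm. A picture is of the moment at which its call begins: read the wrist's pose just before it. calibration takes no time and is no camera call.
A pose or a line that the arm cannot do raises bot.Unreachable and nothing moves.
- bot.hand_in(): hands the job in, once; it reports no verdict.
The state is a dict: "time": time; "joints": joint angles; "joint_velocities": joint speeds; "joint_efforts": joint torques, N m; "tool_pos": TCP position; "ee_rot": TCP orientation; "contact_force": force on the tool from outside, world axes, zero at the start; "moment": the same for the moment, N m; "grip_width": finger opening in m.
Only numpy, scipy, OpenCV 4.12 (cv2) and the standard library are available. Lean on these libraries where they do the work, as an engineer would, in place of code of your own. Each camera call takes 0.05 s, during which the arm holds its last target.

TASK

The mushroom stake with the long side arm has to be fitted in the bench vice. First slide the vice's front jaw back towards you until the jaws stand about 30 mm apart; then pick the stake up out of its wooden block by the balance point of its arm, leaving the straight stake in the block, and carry it level to the vice. Lower its square tang into the middle of the jaws to about half its length, with the arm lying along the jaws and out past one side of the vice, touching neither jaw, and finish while still holding it there, level and still, so that the vice can be wound shut on it.

Things in the scene. Friction and masses are not known exactly. Their poses are not given: they have to be found in the camera images.
- offset_stake: The offset stake: bare steel forming tool, 160 mm long, 96 mm tall, 0.64 to 0.96 kg. Origin on the tang's axis at the underside of its round shoulder (27 mm across); z up, +x from tang to head. Above the shoulder a 23 mm neck up to z = 40 mm, then the arm to the head: a 31 mm stem at x = 122 mm, its foot at z = 0, under a mushroom dome 49 mm across (rim from z = 41 mm, top z = 60 mm).
- stake_balance (a point): Balance point of the offset stake, in the middle of its straight arm: 78 mm from the tang's axis towards the head, 32 mm above the shoulder (and above the block's top at the start). The arm is 14 mm wide, 16 mm high (z = 24 to 40 mm in the stake's frame), with parallel sides, free from x = 12 to 106 mm; the dome's rim overhangs it from x = 97 mm. Axes as the stake.
- stake_tang (a point): Middle of the offset stake's tang, 18 mm below its shoulder. The tang is 14 mm square (12 mm over its last 10 mm) and 36 mm long, with its flats square to the stake's x and y. Axes as the stake.
- stake_tang_tip (a point): Bottom end of the offset stake's tang, 36 mm below its shoulder. Axes as the stake.
- stake_block: Wooden stake block screwed to the bench, 206 x 76 x 50 mm. Origin at the centre of its underside; x along its length, z up. The offset stake stands in a square socket (17 mm wide, 43 mm deep) at x = -38 mm, its arm along +x, the head's foot resting on the block's top at x = 84 mm; the straight stake stands at x = -82 mm.
- straight_stake_mid (a point): Middle of what shows above the block of the straight mushroom stake: bare steel, head 31 mm across directly above its tang, top 45 mm above the block. It stays there.
- bench_vice_jaw (a joint): How far the vice's front (moving) jaw is open, m: 0 shut, 0.045 fully open; the gap between the jaw faces is this plus 1 mm. Starts at 0 to 0.008. The screw's nut is disengaged: the jaw slides by hand towards the vice's -x against about 4 N of friction and stays where it is left.
- fixed_jaw_top (a point): On the rear (fixed) jaw of the bench vice: middle of the top edge of its gripping face, 101 mm above the bench. x from the front jaw to the rear jaw (away from the robot, turned by up to 0.25 rad), y along the jaws, which are 60 mm wide, z up. The vice's slide bar crosses the gap 43 mm below this point.
- moving_jaw_top (a point): The same point on the front (moving) jaw's gripping face; moves with it. Same axes.
- moving_jaw_grip (a point): Inside the front jaw, 26 mm in front of its gripping face and 13 mm below its top: the place to take it from above, across its 62 mm width (fingers closing along y). The jaw's sides run from its top (101 mm above the bench) down to 67 mm, and from 19 mm in front of this point to 18 mm behind it; the fixed jaw stands next to it. Same axes.

How it is judged:
On the way, in this order (a step that is already met when the one before it is completed fails the run):
1. the vice's front jaw has been slid open to a gap of 23 mm or more (value of joint bench_vice_jaw above 0.022 m), for 0.2 s.
2. the offset stake is held in the gripper, level (within 0.1 rad), its tang clear above the block (z of stake_tang_tip in the frame of stake_block above 0.055 m and angle between offset_stake's own z axis and vertical below 0.1 rad and contact force between offset_stake and the fingers above 2 N), for 0.2 s.
At the end, for the whole second after the job is handed in: Jaw gap 23 mm or more; tang in it touching no jaw, within 14 mm of mid-width, 9 to 34 mm of it below the jaw tops; arm along the jaws (0.16 rad), level (0.08 rad); stake still, held by the fingers alone within 17 mm of its balance point; straight stake within 20 mm of its place (value of joint bench_vice_jaw above 0.022 m and x of stake_tang in the frame of fixed_jaw_top below -0.0075 m and x of stake_tang in the frame of moving_jaw_top above 0.0075 m and y of stake_tang in the frame of fixed_jaw_top between -0.014 and 0.014 m and z of stake_tang_tip in the frame of fixed_jaw_top between -0.034 and -0.009 m and angle between the x axis of offset_stake and the y axis of fixed_jaw_top, either way round below 0.16 rad and angle between offset_stake's own z axis and vertical below 0.08 rad and contact force between offset_stake and bench_vice below 0.3 N and contact force between offset_stake and the fingers above 2 N and x of the grasp point in the frame of stake_balance between -0.017 and 0.017 m and linear speed of offset_stake below 0.02 m/s and distance of straight_stake_mid from where it was at the start of the episode below 0.02 m); the arm keeps its last pose, push and grip.
It fails at once if the offset stake tips more than 0.3 rad from level (angle between offset_stake's own z axis and vertical above 0.3 rad).
It fails at once if the straight stake is displaced by more than 40 mm (distance of straight_stake_mid from where it was at the start of the episode above 0.04 m).
It also fails if it takes over 50 s, if anything falls off the work surface, if the arm or the gripper's body presses on something with over 40 N, if the wrist force passes 120 N, or if a joint passes its speed limit or range.

## Working session

There is one attempt and no reset: what is moved stays moved. The work goes in short steps, each a Python script; the robot and the scene stay as the last script left them, time stands still between calls to the robot, and variables do not carry over. Pictures are saved under pics/ and viewed, and the job is handed in when it is done.

```bash
ls; mkdir -p pics; python3 - <<'E'
from bench import bot
import cv2
for n in ("top","side","wrist"):
    im=bot.camera(n); cv2.imwrite(f"pics/a_{n}.png",im[:,:,::-1])
    c=bot.calibration(n); print(n,{k:__import__('numpy').round(v,4).tolist() for k,v in c.items()})
s=bot.sense(); print(s)
E
```

```text
pics
top {'mtx': [[556.961, 0.0, 321.4568], [0.0, 556.961, 226.8266], [0.0, 0.0, 1.0]], 'R': [[0.0021, -0.9999, 0.0107], [-0.9951, -0.0031, -0.0985], [0.0985, -0.0104, -0.9951]], 't': [0.0453, 0.491, 1.0596]}
side {'mtx': [[544.4364, 0.0, 315.6255], [0.0, 544.4364, 239.8321], [0.0, 0.0, 1.0]], 'R': [[-0.9958, -0.089, 0.0231], [-0.071, 0.5842, -0.8085], [0.0584, -0.8067, -0.5881]], 't': [0.4789, 0.0698, 1.0244]}
wrist {'mtx': [[344.0289, 0.0, 318.7408], [0.0, 344.0289, 232.9277], [0.0, 0.0, 1.0]], 'tool_from_camera': [[-0.0, -0.281, 0.9597, 0.0309], [-0.0009, -0.9597, -0.281, 0.0711], [1.0, -0.0009, -0.0002, -0.0002], [0.0, 0.0, 0.0, 1.0]]}
{'time': 0.15, 'joints': array([ 1.12053448e+00,  4.94051319e-01,  1.34597004e+00, -2.11694828e-05,
        1.30250050e+00, -9.54789233e-02]), 'joint_velocities': array([ 0.00061162, -0.00135522, -0.00256405,  0.00110436, -0.00163199,
       -0.00095725]), 'joint_efforts': array([ 1.07370674e-03, -8.82550406e+01, -3.84069479e+01, -1.83113439e-04,
        6.84645551e-03, -1.09375487e-04]), 'tool_pos': array([0.21705722, 0.58598289, 0.40423675]), 'ee_rot': array([ 0.58010099, -0.40409137,  0.58066654,  0.40375659]), 'contact_force': array([-0.0119898 , -0.5909061 ,  0.03174186]), 'moment': array([-0.00667556,  0.00725788,  0.02084694]), 'grip_width': 0.08571273765220332}
```

View pics/a_top.png

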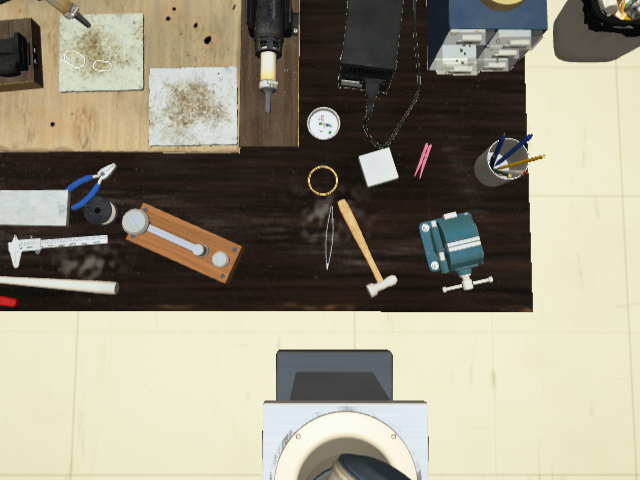

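View pics/a_side.png

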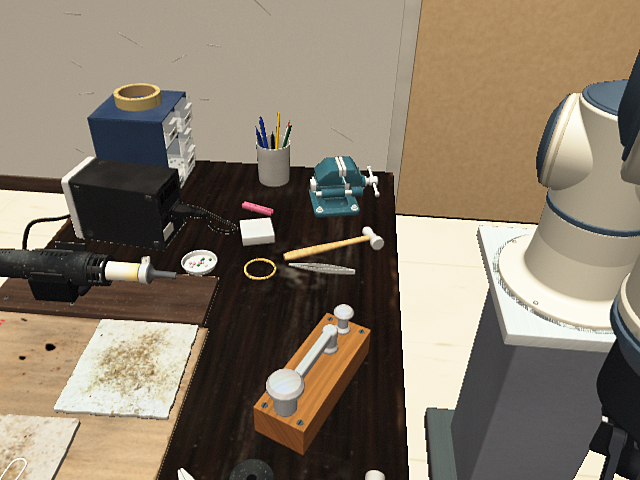

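View pics/a_wrist.png

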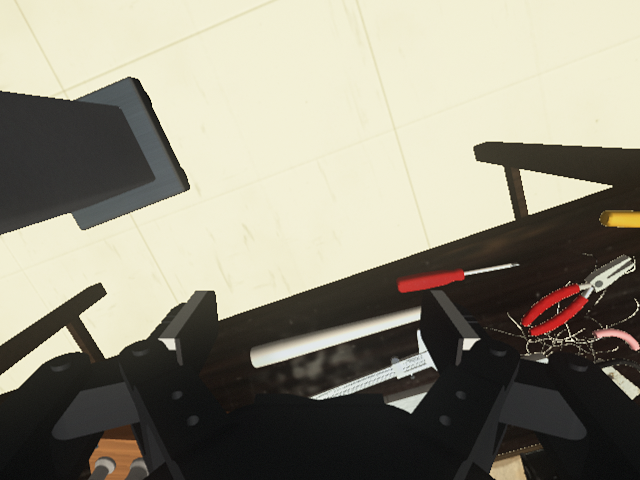

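The top view shows the wooden block around (185,243), with the dome at (137,222), the tang end at about (202,250) and the straight stake at (220,259). The vice is at (455,245) with its handle towards the robot. I'll zoom in on both.

```bash
cat > h.py <<'E'
import numpy as np, cv2
from bench import bot
def crop(im,x0,y0,x1,y1,k,f):
    c=cv2.resize(im[y0:y1,x0:x1],None,fx=k,fy=k,interpolation=cv2.INTER_CUBIC); cv2.imwrite(f,c[:,:,::-1] if False else c)
def cam(n):
    c=bot.calibration(n); 
    if n!='wrist': return c['mtx'],c['R'],c['t']
def wcam(s):
    from scipy.spatial.transform import Rotation as Ro
    c=bot.calibration('wrist'); T=np.array(c['tool_from_camera']); q=s['ee_rot']
    Rt=Ro.from_quat([q[1],q[2],q[3],q[0]]).as_matrix()
    Rc=Rt@T[:3,:3]; pc=Rt@T[:3,3]+s['tool_pos']
    return c['mtx'],Rc.T,-Rc.T@pc
def ray(C,uv):
    K,R,t=C; d=R.T@np.linalg.inv(K)@np.array([uv[0],uv[1],1.]); return -R.T@t,d/np.linalg.norm(d)
def onz(C,uv,z):
    o,d=ray(C,uv); return o+d*(z-o[2])/d[2]
def tri(*cu):
    A=np.zeros((3,3));b=np.zeros(3)
    for C,uv in cu:
        o,d=ray(C,uv);P=np.eye(3)-np.outer(d,d);A+=P;b+=P@o
    X=np.linalg.solve(A,b); return X
def proj(C,X):
    K,R,t=C; p=K@(R@np.asarray(X)+t); return p[:2]/p[2]
E
python3 - <<'E'
import cv2
from h import crop
t=cv2.imread('pics/a_top.png');s=cv2.imread('pics/a_side.png')
crop(t,110,190,260,300,5,'pics/b1.png');crop(t,405,200,505,300,6,'pics/b2.png')
crop(s,240,290,390,460,3.5,'pics/b3.png');crop(s,295,145,395,225,7,'pics/b4.png')
E
```

```text
(no output)
```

View pics/b1.png

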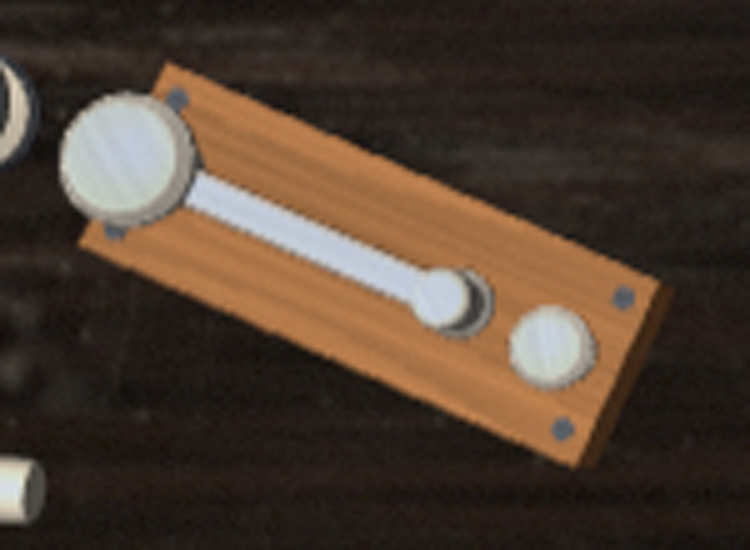

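View pics/b2.png

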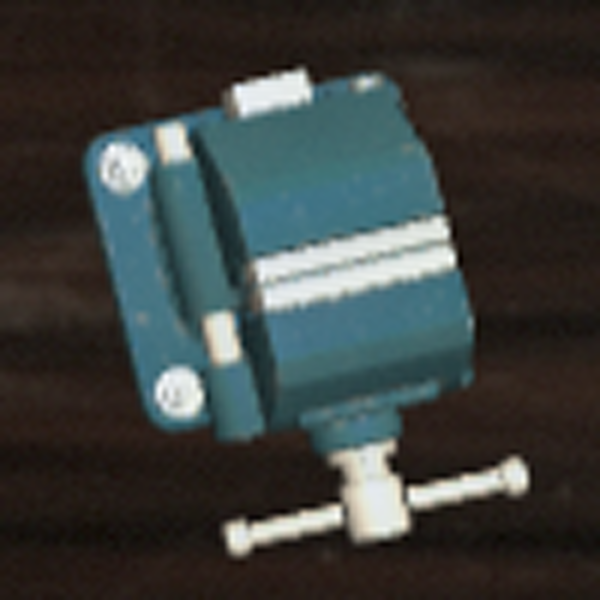

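View pics/b4.png

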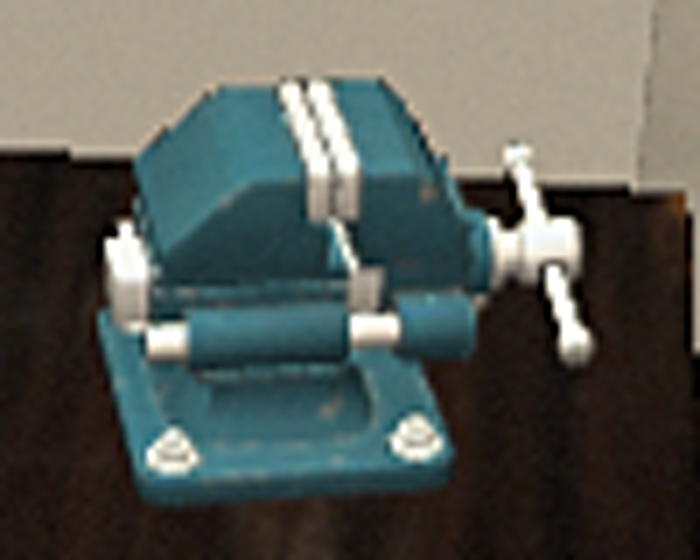

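View pics/b3.png

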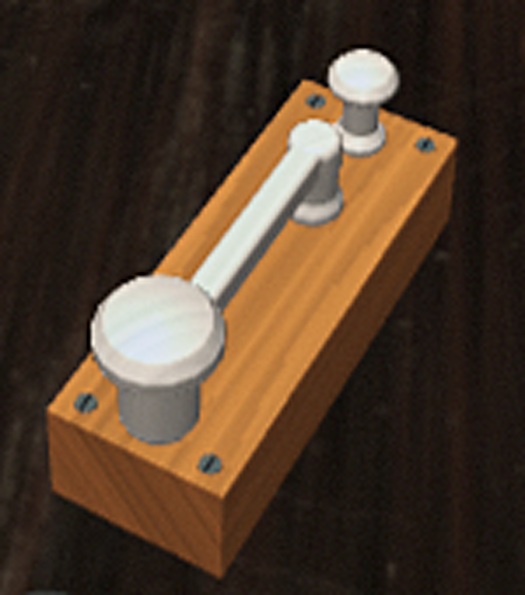

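```bash
python3 - <<'E'
from h import *
T=cam('top')
for p in [(257,283),(453,243)]: print('gap',onz(T,(405+p[0]/6,200+p[1]/6),.101))
P=np.array([onz(T,(110+x/5,190+y/5),.05) for x,y in [(165,62),(662,285),(575,468),(80,243)]])
print(P, P.mean(0)); d=P[0]-P[1]; print(np.linalg.norm(d),np.linalg.norm(P[0]-P[3]),np.arctan2(d[1],d[0]))
d2=P[3]-P[2];print(np.arctan2(d2[1],d2[0]))
th=np.arctan2((d+d2)[1],(d+d2)[0]);c=P.mean(0);u=np.array([np.cos(th),np.sin(th),0])
print('tang',c-.038*u,'bal',c+.04*u)
# arm line top z=.09
a=[onz(T,(110+x/5,190+y/5),.09) for x,y in [(440,299),(130,156)]]; print(a, np.arctan2(*(a[1]-a[0])[1::-1]))
print('side',tri((T,(110+440/5,190+299/5)),(cam('side'),(240+315/3.5,290+137/3.5))))
E
```

```text
gap [ 0.44710786 -0.18074964  0.101     ]
gap [ 0.45933682 -0.2401981   0.101     ]
[[0.53392997 0.3861248  0.05      ]
 [0.44957512 0.19613512 0.05      ]
 [0.38072687 0.22763431 0.05      ]
 [0.46485556 0.41579591 0.05      ]] [0.45727188 0.30642253 0.05      ]
0.2078745344080626 0.0751774533333983 1.1529456600404073
1.1503493877551976
tang [0.44180671 0.27171189 0.05      ] bal [0.473551   0.34296005 0.05      ]
[array([0.44178085, 0.27125902, 0.09      ]), array([0.4936253 , 0.38519868, 0.09      ])] 1.143778307089578
side [0.43999076 0.27203434 0.08644229]
```

Both estimates agree: the block's yaw is about 1.15 rad and the vice's about 0.20 rad. Next is the wrist view over the vice.

```bash
cat >> h.py <<'E'
def quat(yaw):  # tool down, finger opening axis (tool z) at angle yaw in world
    from scipy.spatial.transform import Rotation as Ro
    x=np.array([0,0,-1.]);z=np.array([np.cos(yaw),np.sin(yaw),0]);y=np.cross(z,x)
    q=Ro.from_matrix(np.c_[x,y,z]).as_quat(); return [q[3],q[0],q[1],q[2]]
G=0.155
E
python3 - <<'E'
from h import *
print(bot.grip_point_offset)
xv=np.array([np.cos(.202),np.sin(.202)])
g=np.array([.4532,-.2105])-.0275*xv
p=[g[0],g[1],.37]
for yw in (.202+np.pi/2,.202-np.pi/2): print(yw,bot.inverse_kinematics(p,quat(yw)))
bot.move_to(p,quat(.202+np.pi/2))
bot.dwell(.3)
s=bot.sense();im=bot.camera('wrist');cv2.imwrite('pics/c.png',im[:,:,::-1]);print(s)
np.save('c.npy',{k:s[k] for k in('tool_pos','ee_rot')},allow_pickle=True)
E
```

```text
0.1547
1.7727963267948965 [-5.94098140e-01  3.31985087e-01  1.74293259e+00 -4.44089210e-16
  1.06667498e+00 -2.36689447e+00]
-1.3687963267948966 [-5.94098140e-01  3.31985087e-01  1.74293259e+00 -4.44089210e-16
  1.06667498e+00  7.74698187e-01]
{'time': 3.3667, 'joints': array([-5.93774468e-01,  3.31998110e-01,  1.74287977e+00, -2.96472236e-05,
        1.06669308e+00, -2.36681764e+00]), 'joint_velocities': array([-0.00377873,  0.00048395, -0.00163251, -0.00047677, -0.00182043,
       -0.00020007]), 'joint_efforts': array([ 7.92023004e-02, -6.59045935e+01, -3.16652048e+01,  2.85070797e-03,
        6.75640276e-04,  4.19681499e-03]), 'tool_pos': array([ 0.42634523, -0.21589531,  0.3700086 ]), 'ee_rot': array([-0.44695774,  0.54793294, -0.44697463, -0.54791601]), 'contact_force': array([-0.07061129, -0.65810719,  0.42296875]), 'moment': array([ 0.09013523, -0.00699183,  0.01027987]), 'grip_width': 0.08575860013951322}
```

View pics/c.png

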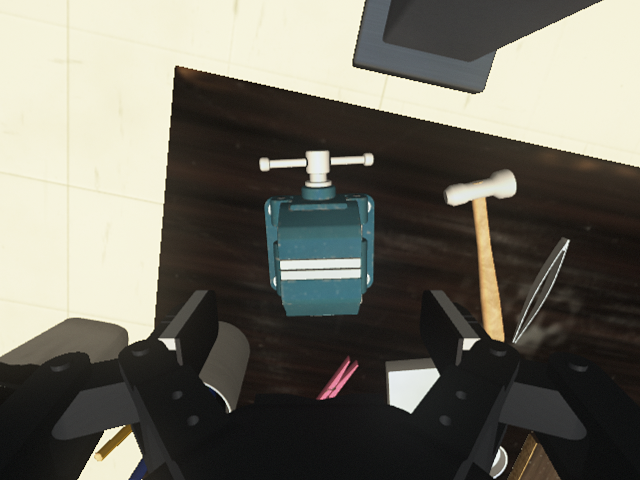

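```bash
python3 - <<'E'
from h import *
im=cv2.imread('pics/c.png'); crop(im,260,230,380,320,6.6,'pics/c2.png')
E
```

```text
(no output)
```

View pics/c2.png

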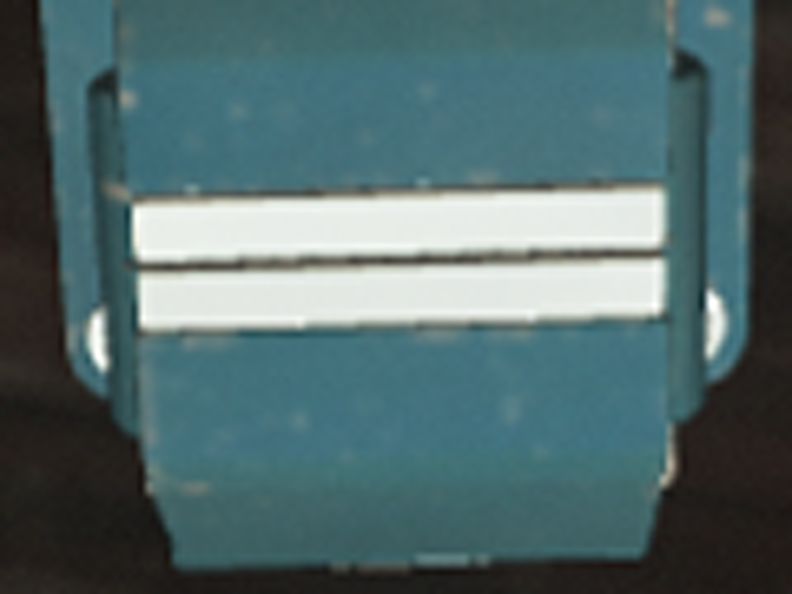

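```bash
python3 - <<'E'
from h import *
s=np.load('c.npy',allow_pickle=True).item();C=wcam(s)
f=lambda x,y:onz(C,(260+x/6.6,230+y/6.6),.101)
a,b=f(136,266),f(665,252);print(a,b,np.linalg.norm(a-b)); d=b-a; print('yaw',np.arctan2(d[1],d[0])-np.pi/2,'mid',(a+b)/2)
a,b=f(136,262),f(665,248);c,d=f(136,271),f(665,256.5);print('gap',np.linalg.norm(a-c),np.linalg.norm(b-d))
# depth check via triangulation with top view
T=cam('top')
for w,t in(((136,266),(257,283)),((665,252),(453,243))):
  X=tri((T,(405+t[0]/6,200+t[1]/6)),(C,(260+w[0]/6.6,230+w[1]/6.6)));print(X,)
E
```

```text
[ 0.45895994 -0.23864712  0.101     ] [ 0.44537488 -0.18054954  0.101     ] 0.059664749146001395
yaw 0.2297047422941143 mid [ 0.45216741 -0.20959833  0.101     ]
gap 0.001093741753903589 0.0010292310984972805
[ 0.46342889 -0.21673085  0.0540877 ]
[ 0.43586249 -0.20592647  0.17749716]
```

The gap is about 1 mm, so the vice is nearly shut, with a yaw of about 0.225 rad. Now I'll grip the front jaw and slide it open.

```bash
python3 - <<'E'
from h import *
yw=.225;xv=np.array([np.cos(yw),np.sin(yw)])
g=np.array([.4523,-.2098])-.0265*xv; q=quat(yw+np.pi/2)
bot.movel([*g,.30],q,velocity=.15)
r=bot.movel([*g,.087+.1547],None,velocity=.06,force_limit=12);print('stopped',r,bot.sense()['tool_pos'],bot.sense()['contact_force'])
if not r:
    bot.set_gripper(.055,30);s=bot.sense();print(s['grip_width'],s['contact_force'],s['moment'],s['time'])
    g2=g-.0305*xv
    r=bot.movel([*g2,.087+.1547],None,velocity=.04,force_limit=30);s=bot.sense();print(r,s['tool_pos'],s['contact_force'],s['time'])
cv2.imwrite('pics/d_top.png',bot.camera('top')[:,:,::-1]);cv2.imwrite('pics/d_w.png',bot.camera('wrist')[:,:,::-1])
E
```

```text
stopped False [ 0.4265789  -0.21578769  0.2419655 ] [-0.28510059  0.07504961  0.54249406]
0.06108467608552085 [-1.07373731  3.49018813  9.05896335] [0.42557095 0.11968756 0.30476462] 5.5
False [ 0.39674431 -0.2224996   0.24216596] [-0.632317    1.25993093 10.29396023] 6.4083
```

View pics/d_w.png

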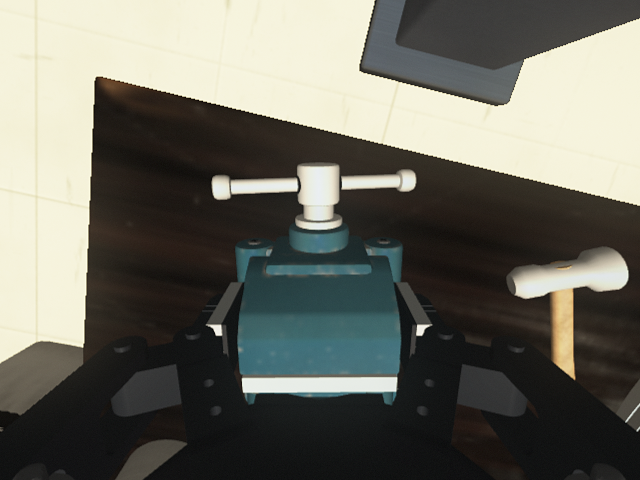

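The jaw is gripped and the slide ran its full length. I'll release, back off upwards and measure the gap.

```bash
python3 - <<'E'
from h import *
s=bot.sense();p=s['tool_pos']
bot.set_gripper(.085)
bot.movel([p[0],p[1],.31],None,velocity=.15)
yw=.225
bot.movel([.4523-.0155*np.cos(yw),-.2098-.0155*np.sin(yw),.36],None,velocity=.15)
bot.dwell(.2)
s=bot.sense();im=bot.camera('wrist');print(s['tool_pos'],s['time']);cv2.imwrite('pics/e.png',im[:,:,::-1]);crop(im[:,:,::-1].copy(),260,210,380,300,6.6,'pics/e2.png')
np.save('e.npy',{k:s[k] for k in('tool_pos','ee_rot')},allow_pickle=True)
E
```

```text
[ 0.43657143 -0.21327057  0.35914972] 8.2667
```

View pics/e2.png

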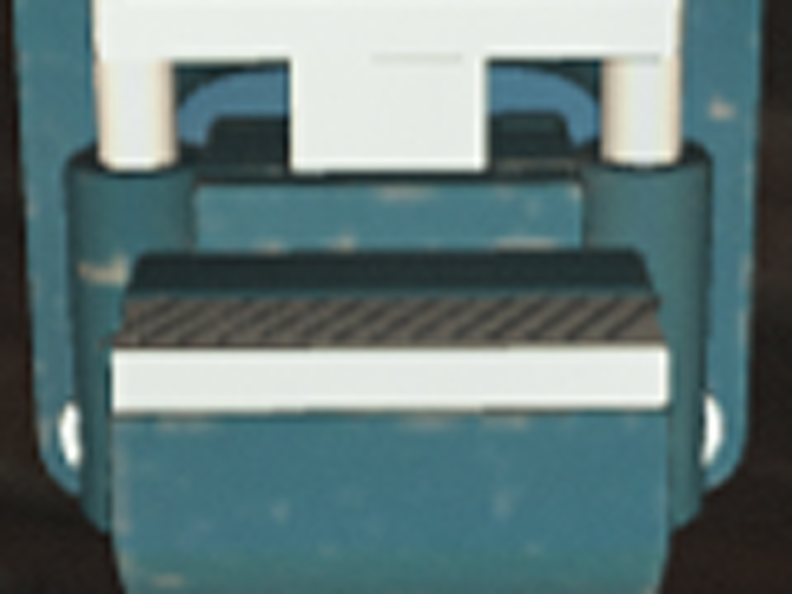

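```bash
python3 - <<'E'
from h import *
im=cv2.imread('pics/e.png');crop(im,265,200,375,230,7,'pics/e3.png')
s=np.load('e.npy',allow_pickle=True).item();C=wcam(s)
f=lambda x,y:onz(C,(260+x/6.6,210+y/6.6),.101)
a,b=f(112,347.5),f(668,346);d=b-a;print('fixed',a,b,(a+b)/2,np.linalg.norm(d),np.arctan2(d[1],d[0])-np.pi/2)
a2,b2=f(97,57),f(680,55);d=b2-a2;print('mov',a2,b2,(a2+b2)/2,np.linalg.norm(d),np.arctan2(d[1],d[0])-np.pi/2)
print('gap',np.linalg.norm((a+b-a2-b2)/2))
g=cv2.cvtColor(im,cv2.COLOR_BGR2GRAY);print(g[208:226,284],g[208:226,319],g[208:226,355])
E
```

```text
fixed [ 0.4594479  -0.23839753  0.101     ] [ 0.44612658 -0.18043546  0.101     ] [ 0.45278724 -0.2094165   0.101     ] 0.05947317006533618 0.22590526841675618
mov [ 0.42836913 -0.24593518  0.101     ] [ 0.41486584 -0.18741086  0.101     ] [ 0.42161749 -0.21667302  0.101     ] 0.06006192078507673 0.2267610240393818
gap 0.03200328896464102
[ 88 210 241 237 236 236 236 237 236 238 231 210 202 204 207 208 208 207] [116 217 239 235 235 235 235 234 234 236 224 227 234 233 233 234 234 233] [152 225 235 232 233 233 233 233 234 235 210 210 228 228 228 227 227 228]
```

View pics/e3.png

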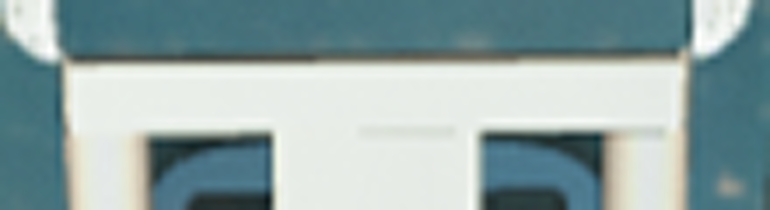

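The gap is 31.5 mm, the vice yaw is 0.226, and the gap's centre is about (0.4372, -0.2130). Next is a wrist view over the stake.

```bash
python3 - <<'E'
from h import *
q=quat(1.1517-np.pi/2)
print(bot.inverse_kinematics([.4735,.343,.40],q), bot.inverse_kinematics([.4195,-.137,.31],quat(.226)))
bot.move_to([.4735,.343,.40],q); bot.dwell(.3)
s=bot.sense();im=bot.camera('wrist');print(s['tool_pos'],s['time']);cv2.imwrite('pics/f.png',im[:,:,::-1])
np.save('f.npy',{k:s[k] for k in('tool_pos','ee_rot')},allow_pickle=True)
E
```

```text
[ 5.24796703e-01  4.41296751e-01  1.45405690e+00 -4.44089210e-16
  1.24623900e+00  9.43893030e-01] [-4.51127870e-01  3.79534413e-01  1.89687162e+00 -4.44089210e-16
  8.65186620e-01 -6.77127870e-01]
[0.47357578 0.3428761  0.39998833] 11.525
```

View pics/f.png

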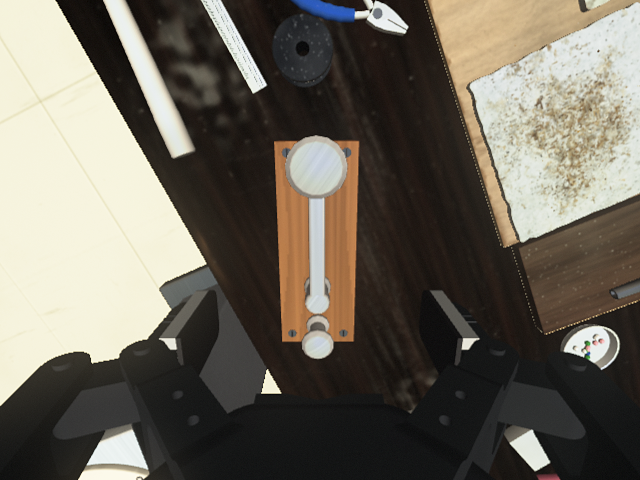

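```bash
python3 - <<'E'
from h import *
im=cv2.imread('pics/f.png');crop(im,265,130,370,370,2.5,'pics/f1.png');crop(im,290,185,345,315,4.6,'pics/f2.png')
s=np.load('f.npy',allow_pickle=True).item();C=wcam(s)
g=cv2.cvtColor(im,cv2.COLOR_BGR2HSV)
pts=[]
for r in range(205,278,6):
    m=np.where((g[r,295:340,1]<70)&(g[r,295:340,2]>130))[0]+295
    u=(m.min()+m.max())/2; X=onz(C,(u+0.0,r),.09); pts.append(X); print(r,m.min(),m.max(),X.round(4))
pts=np.array(pts);d=pts[0]-pts[-1];print(np.arctan2(d[1],d[0]))
np.save('armline.npy',pts)
E
```

```text
205 309 324 [0.4776 0.3559 0.09  ]
211 309 324 [0.4755 0.3513 0.09  ]
217 309 324 [0.4734 0.3466 0.09  ]
223 309 324 [0.4713 0.3419 0.09  ]
229 309 324 [0.4691 0.3371 0.09  ]
235 309 324 [0.467  0.3323 0.09  ]
241 309 324 [0.4648 0.3274 0.09  ]
247 309 324 [0.4626 0.3225 0.09  ]
253 309 324 [0.4604 0.3175 0.09  ]
259 309 324 [0.4581 0.3125 0.09  ]
265 309 324 [0.4558 0.3075 0.09  ]
271 310 324 [0.4539 0.3022 0.09  ]
277 310 324 [0.4516 0.297  0.09  ]
1.1556094214433599
```

View pics/f2.png

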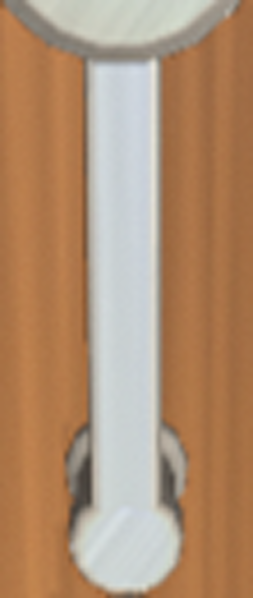

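View pics/f1.png

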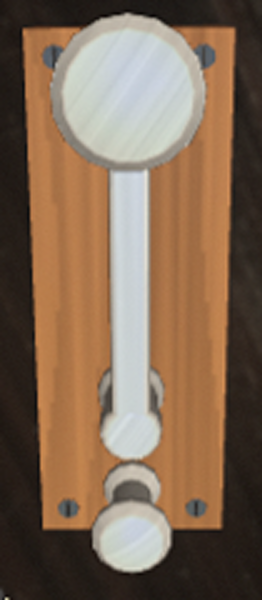

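```bash
python3 - <<'E'
from h import *
s=np.load('f.npy',allow_pickle=True).item();C=wcam(s)
n=onz(C,(290+127/4.6,185+540/4.6),.09);print('neck',n)
for z in(.11,): d=onz(C,(265+127/2.5,130+92/2.5),z);print('dome',d,np.linalg.norm((d-n)[:2]),np.arctan2(*(d-n)[1::-1]))
P=np.array([onz(C,(265+x/2.5,130+y/2.5),.05) for x,y in [(22,28),(238,28),(222,528),(43,528)]]);c=P.mean(0)
L=(P[0]+P[1]-P[2]-P[3])/2;th=np.arctan2(L[1],L[0]);print('block',c,np.linalg.norm(L),th)
u=np.array([np.cos(th),np.sin(th),0]);print('tang',c-.038*u,'bal from block',c+.04*u,'bal from neck',n+.078*u)
a=np.load('armline.npy');nn=np.array([-u[1],u[0],0]);print('arm lateral rel neck',((a-n)@nn).round(4), 'rel block',((a-c)@nn).round(4))
E
```

```text
neck [0.44199754 0.2742161  0.09      ]
dome [0.49074447 0.38616415 0.11      ] 0.12210089966914134 1.1601142006233256
block [0.45655976 0.3072398  0.05      ] 0.20581875619784742 1.1543691234837088
tang [0.44118893 0.27248728 0.05      ] bal from block [0.47273959 0.3438214  0.05      ] bal from neck [0.4735482  0.34555022 0.09      ]
arm lateral rel neck [0.0005 0.0005 0.0006 0.0006 0.0006 0.0006 0.0007 0.0007 0.0007 0.0008
 0.0008 0.0004 0.0004] rel block [0.0005 0.0005 0.0005 0.0005 0.0006 0.0006 0.0006 0.0007 0.0007 0.0007
 0.0008 0.0003 0.0004]
```

```bash
python3 - <<'E'
from h import *
b=[.4730,.3447];q=quat(1.156-np.pi/2)
bot.set_gripper(.06)
bot.movel([*b,.30],q,velocity=.2)
r=bot.movel([*b,.083+.1547],None,velocity=.06,force_limit=10);print(r,bot.sense()['contact_force'])
if not r:
    bot.set_gripper(.0,80);s=bot.sense();print(s['grip_width'],s['contact_force'],s['moment'],s['tool_pos'],s['time'])
    cv2.imwrite('pics/g_side.png',bot.camera('side')[:,:,::-1])
E
```

```text
False [ 0.42570005 -0.44686781 -0.09331641]
0.012545330584867894 [-4.1383645   0.95802927  6.01115837] [0.15379667 0.51841763 0.04329118] [0.47274756 0.34481448 0.23801305] 14.2833
```

View pics/g_side.png

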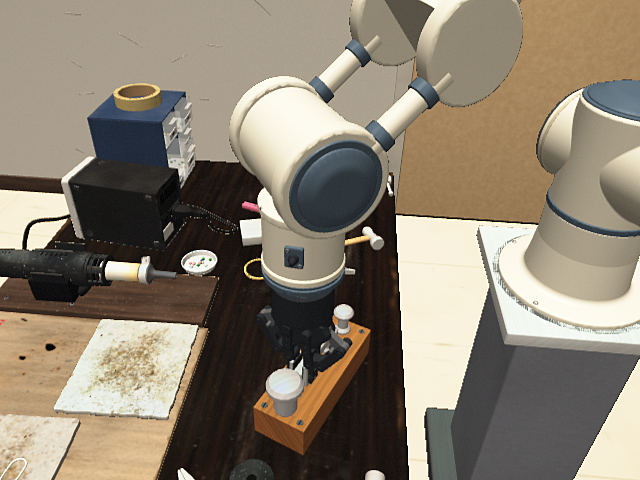

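```bash
python3 - <<'E'
from h import *
b=[.4730,.3447]
bot.movel([*b,.2377+.02],None,velocity=.05);s=bot.sense();print(s['contact_force'],s['moment'],s['grip_width'])
bot.movel([*b,.2377+.12],None,velocity=.12);bot.dwell(.4);s=bot.sense();print(s['contact_force'],s['moment'],s['grip_width'],s['time'],s['tool_pos'])
for n in('side','wrist','top'):cv2.imwrite(f'pics/h_{n}.png',bot.camera(n)[:,:,::-1])
E
```

```text
[ 5.90372737e-03 -5.08147850e-01 -7.12071408e+00] [0.02291844 0.0379535  0.01199319] 0.012765894208969902
[-0.50990448  0.57634839 -6.91509753] [-0.02108339  0.02764389 -0.01034869] 0.012215126357826967 16.2667 [0.47300515 0.34469388 0.35748562]
```

View pics/h_side.png

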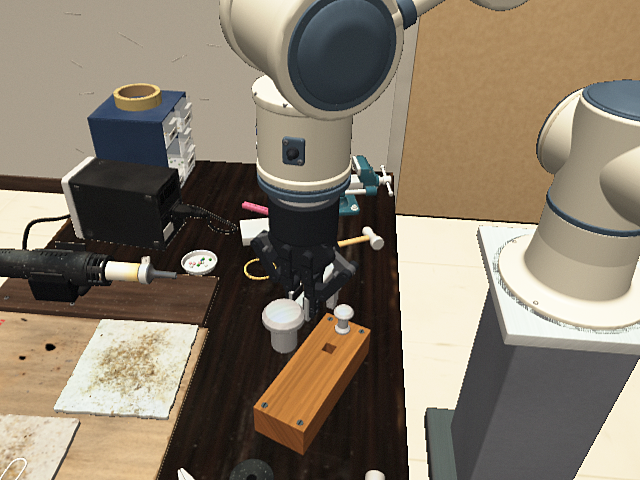

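View pics/h_wrist.png

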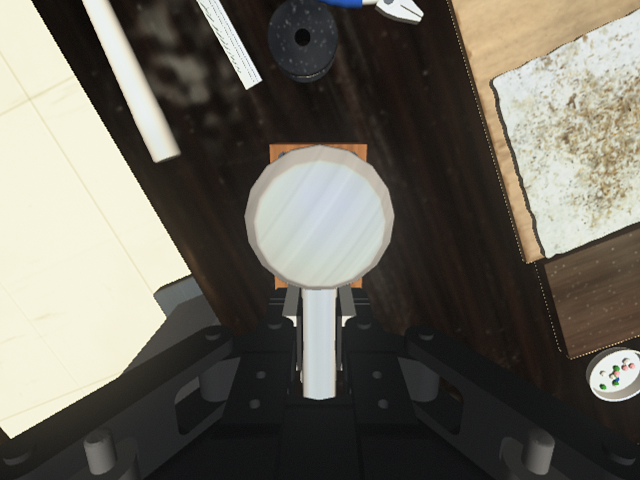

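```bash
python3 - <<'E'
from h import *
c=bot.calibration('wrist');Ti=np.linalg.inv(np.array(c['tool_from_camera']))
def pj(X): p=c['mtx']@(Ti@np.array([*X,1]))[:3]; return p[:2]/p[2]
for pit in (-.05,0,.05):
  def st(x,z):
    dx,dz=x-.078,z-.033; return np.array([.1547-(dz*np.cos(pit)+dx*np.sin(pit)), dx*np.cos(pit)-dz*np.sin(pit),0])
  print(pit,'rim far',pj(st(.122+.0245,.041)),'rim near',pj(st(.122-.0245,.041)),'top',pj(st(.122,.06)),'width', [pj(st(.122,.041)+[0,0,k*.0245])[0] for k in(-1,1)])
im=cv2.imread('pics/h_wrist.png');crop(im,230,130,410,410,2.1,'pics/h2.png')
E
```

```text
-0.05 rim far [317.76451271 139.77406039] rim near [317.97315138 277.75943259] top [317.69058037 223.13437297] width [np.float64(248.11159816648652), np.float64(387.65335974321397)]
0 rim far [317.73351071 141.00118816] rim near [317.96797529 279.80327932] top [317.67326327 229.36016716] width [np.float64(246.9074712279283), np.float64(388.8256528452707)]
0.05 rim far [317.70184766 142.85881245] rim near [317.96307916 281.97507775] top [317.65681406 236.10856994] width [np.float64(245.69330178057606), np.float64(390.00829496475365)]
```

View pics/h2.png

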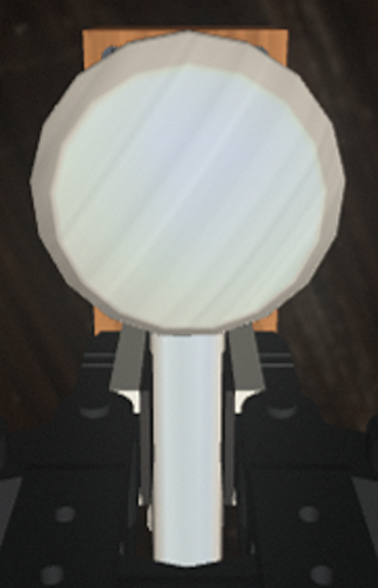

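```bash
python3 - <<'E'
from h import *
s=np.load('f.npy',allow_pickle=True).item();C=wcam(s)
u=np.array([np.cos(1.156),np.sin(1.156),0]);n=np.array([-u[1],u[0],0]);t=np.array([.4416,.2734,.05])
for z in(.041,.046,.05):
  X=t+.122*u+[0,0,z]
  print(z,[proj(C,X+k*.0245*n)[0] for k in(-1,1)],[proj(C,X+k*.0245*u)[1] for k in(-1,1)])
im=cv2.imread('pics/f.png')
for nm,y0 in(('f',167),('h_wrist',216)):
  im=cv2.imread(f'pics/{nm}.png');g=cv2.cvtColor(im,cv2.COLOR_BGR2HSV)
  m=((g[:,:,1]<60)&(g[:,:,2]>100)).astype('uint8');m=cv2.morphologyEx(m,cv2.MORPH_OPEN,np.ones((25,25)))
  k,l,st,ce=cv2.connectedComponentsWithStats(m);i=l[y0,318];print(nm,st[i],ce[i])
E
```

```text
0.041 [np.float64(347.35945567348193), np.float64(285.8569793907137)] [np.float64(196.19962395832732), np.float64(133.76307702784655)]
0.046 [np.float64(347.8668641434655), np.float64(285.2685742916282)] [np.float64(197.3137041831354), np.float64(133.7939918727206)]
0.05 [np.float64(348.28600026096956), np.float64(284.78253767123965)] [np.float64(198.233232218022), np.float64(133.81954986131691)]
f [ 288  138   57   58 2901] [315.96380558 166.57497415]
h_wrist [  247   147   145   251 20346] [319.01336872 239.56640126]
```

```bash
python3 - <<'E'
from h import *
a=cv2.imread('pics/g_side.png');b=cv2.imread('pics/h_side.png')
A=cv2.resize(a[350:430,245:335],None,fx=6,fy=6,interpolation=cv2.INTER_CUBIC);
B=cv2.resize(b[270:370,245:380],None,fx=5.8,fy=5.8,interpolation=cv2.INTER_CUBIC)
cv2.imwrite('pics/i1.png',A);cv2.imwrite('pics/i2.png',B)
u=np.array([np.cos(1.156),np.sin(1.156),0]);n=np.array([-u[1],u[0],0]);t=np.array([.4416,.2734,.05]);S=cam('side')
def circ(t,pit,x,z,r):
  bal=t+.078*u+[0,0,.032];U=u*np.cos(pit)+[0,0,np.sin(pit)];Z=-u*np.sin(pit)+np.array([0,0,np.cos(pit)])
  X=bal+(x-.078)*U+(z-.032)*Z
  return np.array([proj(S,X+r*(np.cos(k)*U+np.sin(k)*n)) for k in np.linspace(0,6.28,60)])
for dz,pit in((0,0),(.12,0),(.12,.05),(.12,.1),(.12,-.05)):
  q=[circ(t+[0,0,dz],pit,*k) for k in((.122,.041,.0245),(.122,0,.0155),(0,-.036,.006))]
  print(dz,pit,[np.r_[c.min(0),c.max(0)].round(1).tolist() for c in q])
E
```

```text
0 0 [[263.1, 372.0, 301.9, 403.2], [271.0, 397.7, 294.8, 417.6], [321.7, 360.7, 329.7, 366.8]]
0.12 0 [[259.5, 303.8, 302.7, 334.2], [268.5, 334.1, 294.8, 353.6], [324.3, 302.1, 333.0, 308.0]]
0.12 0.05 [[259.7, 302.8, 303.0, 331.8], [267.7, 334.0, 294.1, 352.7], [323.0, 305.7, 331.7, 311.4]]
0.12 0.1 [[259.9, 301.8, 303.2, 329.4], [267.0, 333.8, 293.5, 351.8], [321.7, 309.4, 330.4, 314.8]]
0.12 -0.05 [[259.4, 304.7, 302.5, 336.5], [269.3, 334.1, 295.5, 354.3], [325.5, 298.4, 334.2, 304.6]]
```

View pics/i1.png

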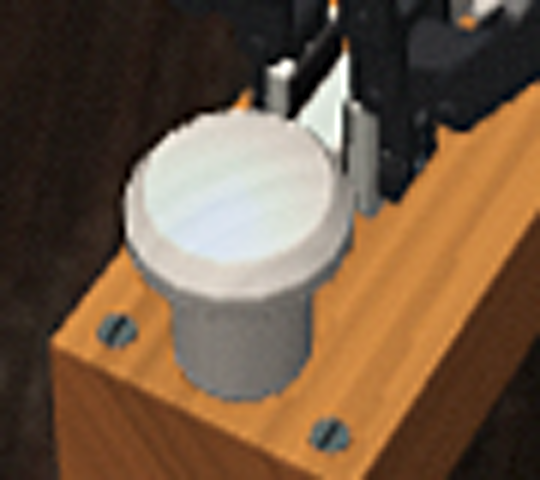

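View pics/i2.png

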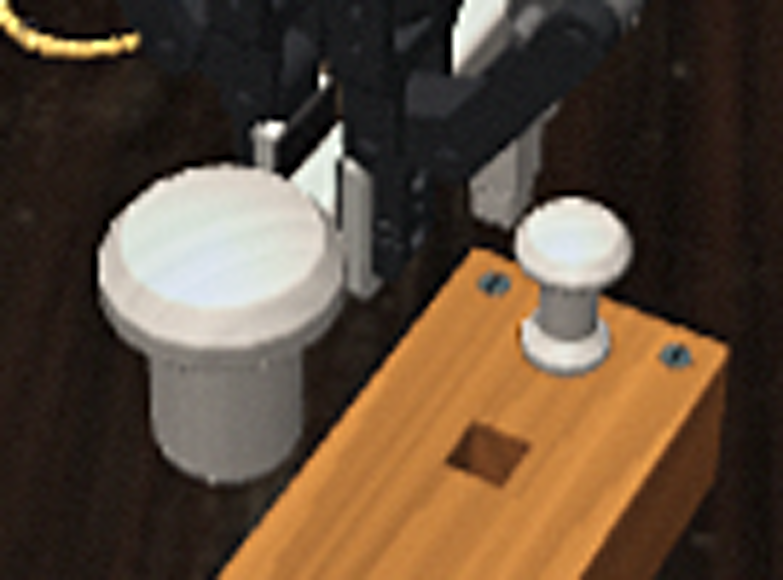

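The stake is held. The moment is about zero and the load about 7 N. Comparing side views before and after the lift gives a pitch of about 0.02 rad. The socket at (329,348) is empty and the straight stake is still in place at (344,312). Now I'll carry it over.

```bash
python3 - <<'E'
from h import *
a=.641;R=np.array([[np.cos(a),-np.sin(a)],[np.sin(a),np.cos(a)]])
p=np.array([.4372,-.2130])-R@np.array([-.0314,-.0713]);print(p);np.save('p.npy',p)
bot.movel([.473,.3447,.375],None,velocity=.1)
bot.movel([*p,.375],quat(.226),velocity=.18)
bot.movel([*p,.345],None,velocity=.08)
bot.dwell(.5);s=bot.sense();print(s['tool_pos'],s['contact_force'],s['moment'],s['grip_width'],s['time'])
for n in('side','wrist','top'):cv2.imwrite(f'pics/j_{n}.png',bot.camera(n)[:,:,::-1])
b=cv2.imread('pics/j_side.png');crop(b,280,110,420,230,5.5,'pics/j1.png')
b=cv2.imread('pics/j_top.png');crop(b,370,190,510,300,5.5,'pics/j2.png')
E
```

```text
[ 0.41972984 -0.13707607]
[ 0.41974134 -0.13710548  0.34508961] [-0.05736745  0.81905283 -6.78261895] [-0.02395593 -0.00738637 -0.0344954 ] 0.012468904547123202 20.6083
```

View pics/j1.png

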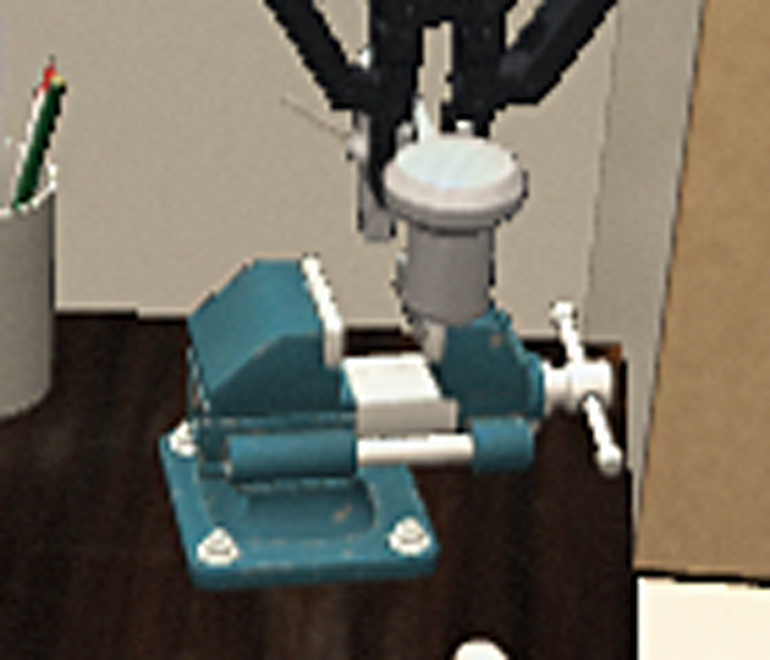

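View pics/j2.png

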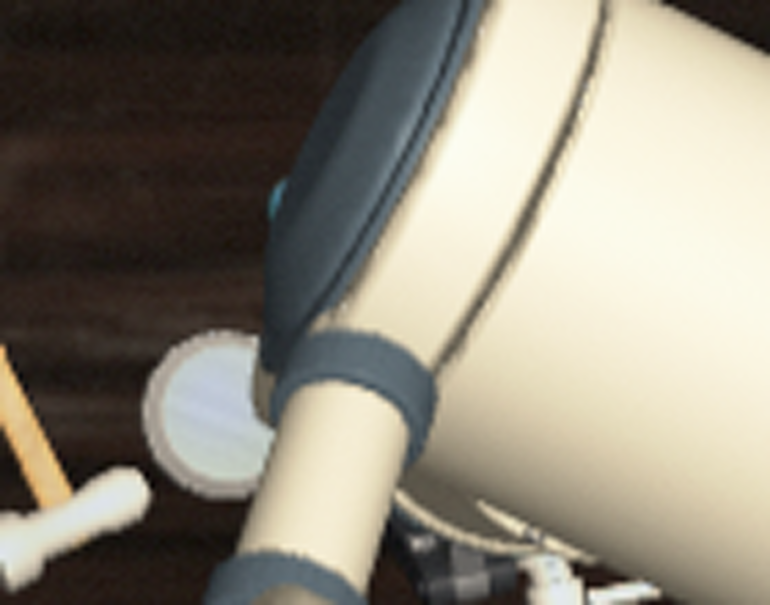

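View pics/j_wrist.png

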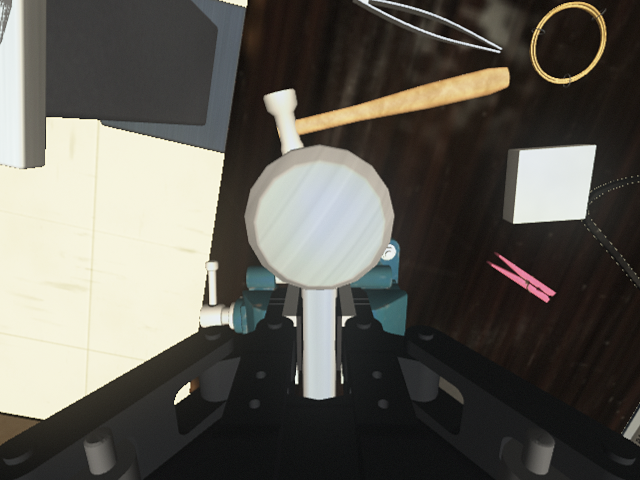

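```bash
python3 - <<'E'
from h import *
yw=.226;u=np.array([-np.sin(yw),np.cos(yw),0]);n=np.array([np.cos(yw),np.sin(yw),0]);t=np.array([.4372,-.213,.157])
for nm in('side','top'):
  C=cam(nm)
  for x,z,r in((.122,.045,.0245),(.122,0,.0155)):
    c=np.array([proj(C,t+x*u+[0,0,z]+r*(np.cos(k)*u+np.sin(k)*n)) for k in np.linspace(0,6.28,60)]);print(nm,z,c.min(0).round(1),c.max(0).round(1))
C=cam('side')
f=np.array([.4528,-.2094,.101])
print('fixed corner near/far',proj(C,f+.03*u),proj(C,f-.03*u),'mov near',proj(C,f-.0315*n+.03*u), 'tang tip near edge',[proj(C,t+[0,0,-.036]+.006*u+k*.006*n) for k in(-1,1)])
E
```

```text
side 0.045 [347.8 137.9] [374.3 149.7]
side 0 [351.2 161.5] [367.5 169.3]
top 0.045 [394.5 251. ] [424.7 281.4]
top 0 [396.  257.8] [414.2 276.1]
fixed corner near/far [341.07540245 168.57370369] [336.28187354 155.31648522] mov near [355.88382517 167.88854693] tang tip near edge [array([349.86481384, 154.20756973]), array([344.25842158, 154.44885203])]
```

```bash
python3 - <<'E'
from h import *
p=np.load('p.npy')
r=bot.movel([*p,.307],None,velocity=.04,force_limit=5)
bot.dwell(.5);s=bot.sense();print(r,s['tool_pos'],s['contact_force'],s['moment'],s['grip_width'],s['time'],abs(s['joint_velocities']).max())
for n in('side','wrist'):cv2.imwrite(f'pics/k_{n}.png',bot.camera(n)[:,:,::-1])
b=cv2.imread('pics/k_side.png');crop(b,290,110,410,220,5.5,'pics/k1.png')
b=cv2.imread('pics/k_wrist.png');crop(b,190,200,430,430,2.6,'pics/k2.png')
E
```

```text
False [ 0.41972706 -0.13707863  0.30701596] [-0.38047845 -0.28003596 -6.66293448] [ 0.01775339 -0.03424342 -0.0360137 ] 0.012327664144297994 22.3583 0.0022875173106764986
```

View pics/k1.png

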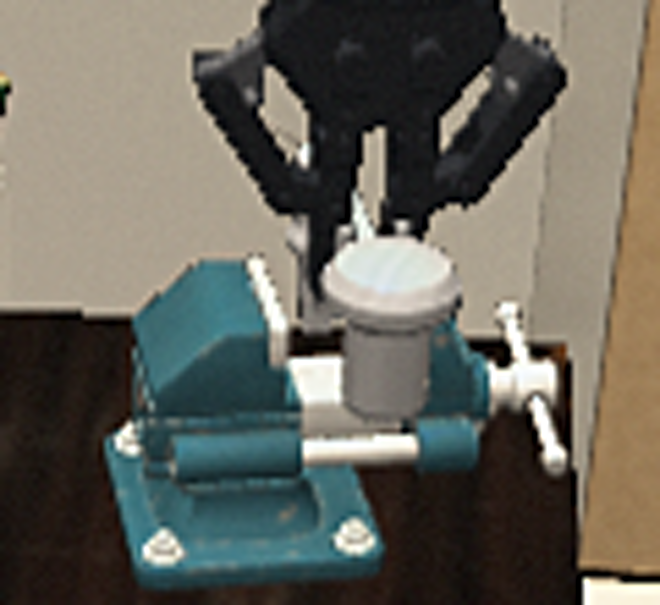

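View pics/k2.png

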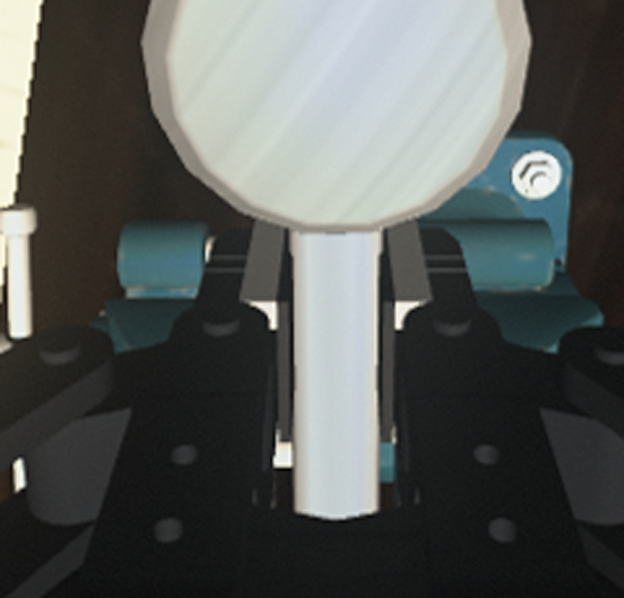

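No contact on the way down: the force is unchanged at -6.7 N. I'll check the clearance with small guarded nudges of ±4 mm across the gap, and check the dome against the side-view prediction.

```bash
python3 - <<'E'
from h import *
p=np.load('p.npy');yw=.226;n=np.array([np.cos(yw),np.sin(yw),0]);u=np.array([-np.sin(yw),np.cos(yw),0]);P=np.array([*p,.307])
for d in(.004,-.004):
  r=bot.movel(P+d*n,None,velocity=.02,force_limit=4);s=bot.sense();print(d,r,s['contact_force'].round(2),s['moment'].round(3))
bot.movel(P,None,velocity=.02);bot.dwell(.6);s=bot.sense();print(s['tool_pos'],s['contact_force'],s['moment'],s['grip_width'],s['time'])
t=np.array([.4372,-.213,.119]);C=cam('side')
for pit in(0,.05):
  U=u*np.cos(pit)+[0,0,np.sin(pit)];Z=-u*np.sin(pit)+np.array([0,0,np.cos(pit)]);b=t+.078*u+[0,0,.032]
  for x,z,r in((.122,.045,.0245),(.122,0,.0155)):
    c=np.array([proj(C,b+(x-.078)*U+(z-.032)*Z+r*(np.cos(k)*U+np.sin(k)*n)) for k in np.linspace(0,6.28,60)]);print(pit,z,c.min(0).round(1),c.max(0).round(1))
cv2.imwrite('pics/l_side.png',bot.camera('side')[:,:,::-1])
E
```

```text
0.004 False [ 0.24 -0.48 -7.72] [ 0.019 -0.001  0.011]
-0.004 False [ 0.72  1.09 -7.27] [ 0.02  -0.004 -0.05 ]
[ 0.41972481 -0.1370851   0.30700738] [-0.31006793  0.19260422 -7.00624469] [-0.01592684 -0.00223437 -0.05910261] 0.012535498595732334 24.3083
0 0.045 [346.6 156. ] [372.6 168.3]
0 0 [349.9 178.8] [366.  186.9]
0.05 0.045 [346.6 155.4] [372.6 166.5]
0.05 0 [350.2 178.6] [366.2 185.9]
```

The tang is free 4 mm either way, and the dome and stem match the level prediction once the known camera offset is allowed for. Handing in.

```bash
python3 -c "
from bench import bot
print(bot.hand_in())"
```

```text
the job is handed in; nothing more can be done
None
```

I handed the job in at about 24 s on the robot's clock, with the stake held in the open vice; no verdict was reported.

**What I did:** I slid the vice's front jaw open and measured the gap at 31.5–32 mm with the wrist camera. I then gripped the offset stake at its balance point and lifted it level out of the block. I carried it to the vice and lowered the tang to about 18 mm below the jaw tops. The arm lies along the jaws, with the head out past the left side.

**Last checks:**
- **Touching nothing:** the load on the tool stayed at about 7 N (stake weight) with almost no moment. Moving the stake 4 mm each way across the gap met no contact, and I brought it back to the middle afterwards.
- **Level:** the side view matched a level stake to within about 1 px, apart from a constant camera offset of up to about 2 px. Just after the lift I estimated a pitch of about 0.02 rad.
- **Disagreement:** in the wrist view the dome looked about 5% larger than predicted. I put this down to the height of its rim, because the side view did not show a matching tilt.
- **Not seen directly:** the tang itself was hidden in the final pictures. Its position comes from the arm's pose, the dome and the clearance test. The straight stake was still in its place when I looked just after the lift.

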